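# Make up a weighing kit and a reagent kit

## Task

Make up two bench kits from the stock in the middle of the worktop: in the oblong tray stand the green sample cup on the round pad and the large weight on the square pad; in the round tray stand the small blue-capped bottle on the round pad and the bench timer on the square pad. Everything stands upright in the middle of its pad. Leave the small weight and the rubber stopper where they are.

Things in the scene. Friction and masses are not known exactly. Their poses are not given: they have to be found in the camera images.
- long_tray: White oblong kit tray, 160 mm along its x by 90 mm along its y. Two dark rubber pads lie flush in its floor, 12 mm above the worktop: a round one (64 mm across) centred at x = +38 mm, a square one (58 mm) centred at x = -38 mm, both at y = 0. Rim 4 mm thick, its top 16 mm above the worktop. Fixed, turned any way round. Origin: middle of its underside; z up.
- round_tray: White round kit tray, 160 mm in diameter. Two dark rubber pads lie flush in its floor, 12 mm above the worktop: a round one (64 mm across) centred at x = +38 mm, a square one (58 mm) centred at x = -38 mm, both at y = 0. Rim 4 mm thick, its top 16 mm above the worktop. Fixed, turned any way round. Origin: middle of its underside; z up.
- sample_cup_mid (a point): Loose green sample cup, open at the top, 57 mm across at the rim and 40 mm at the foot, 34 mm tall; the wall is upright only in the top 10 mm (the band to grip from outside). Point: on its axis, half-way up (17 mm above its foot); z up.
- large_weight_mid (a point): Loose large weight (the bigger of the two weights, brass-coloured), round, 28 mm in diameter up to 41 mm, a knob 18 mm across on top, 50 mm tall in all, 0.2 kg. Point: on its axis, half-way up (25 mm above its foot); z up.
- bottle_mid (a point): Loose small white bottle with a blue cap, round, 44 mm in diameter, body straight up to about 60 mm, 92 mm tall with the cap; hold it by the body. Point: on its axis, half-way up (46 mm above its foot); z up.
- bench_timer_mid (a point): Loose white bench timer on a foot: a leaning slab with a grey display and three round keys, 62 mm wide along its y (the two sides to grip are parallel), 46 mm deep along its x, 68 mm tall; the display faces -x and the slab leans back towards +x. Point: over the middle of its foot, half-way up (34 mm above the worktop); z up.
- small_weight_mid (a point): Loose small weight (steel-grey, 23 mm in diameter, 44 mm tall), not wanted for the kits. Point: on its axis, half-way up; z up.
- stopper_mid (a point): Loose red-brown rubber stopper, 29 mm in diameter, 26 mm tall, not wanted for the kits. Point: on its axis, half-way up; z up.

How it is judged (in metres and radians):
At the end, for the whole second after the job is handed in: Cup and large weight on the round and square pad of the oblong tray, bottle and timer on those of the round tray: upright (0.12 rad), on the tray floor (6 mm), within 15 mm of the pad's middle along each tray axis; small weight and stopper within 20 mm of their starts (x of sample_cup_mid in the frame of long_tray between 0.023 and 0.053 m and y of sample_cup_mid in the frame of long_tray between -0.015 and 0.015 m and z of sample_cup_mid in the frame of long_tray between 0.023 and 0.035 m and angle between each of sample_cup_mid, large_weight_mid, bottle_mid, bench_timer_mid's own z axis and vertical below 0.12 rad and x of large_weight_mid in the frame of long_tray between -0.053 and -0.023 m and y of large_weight_mid in the frame of long_tray between -0.015 and 0.015 m and z of large_weight_mid in the frame of long_tray between 0.031 and 0.043 m and x of bottle_mid in the frame of round_tray between 0.023 and 0.053 m and y of bottle_mid in the frame of round_tray between -0.015 and 0.015 m and z of bottle_mid in the frame of round_tray between 0.052 and 0.064 m and x of bench_timer_mid in the frame of round_tray between -0.053 and -0.023 m and y of bench_timer_mid in the frame of round_tray between -0.015 and 0.015 m and z of bench_timer_mid in the frame of round_tray between 0.04 and 0.052 m and distance of each of small_weight_mid, stopper_mid from where it was at the start of the episode below 0.02 m); the robot touches nothing.
It fails at once if the small weight or the stopper is moved more than 20 mm (distance of any of small_weight_mid, stopper_mid from where it was at the start of the episode above 0.02 m).
It also fails if it takes over 120 s, if anything falls off the work surface, if the arm or the gripper's body presses on something with over 40 N, if the wrist force passes 120 N, or if a joint passes its speed limit or range.

## Robot

A 7-joint arm with a two-finger parallel gripper is mounted at the origin on the work surface; the furniture and walls round the work are solid. World frame = base frame: x ahead of the robot, y to its left, z up, the work surface at z = 0. Lengths are in m, angles in degrees, forces in N, time in s.
With the tool pointing down it reaches from about 0.4 to 0.875 m from the base axis. Payload 6.5 kg.
Tool frame: the origin (TCP) lies midway between the tips of the shut fingers; the grasp point (between the pads) lies 19 mm behind it (bot.pinch_z is the distance from the TCP to the grasp point, in m); z points along the fingers, y is the direction in which the jaws open and shut (so a half turn about z gives the same grasp; the last joint's range is limited). The gripper opens to 88 mm and grips with 3 to 60 N. Pads are 18 mm wide; open, the fingers measure 123 mm over their backs; the gripper's body (75 mm by 187 mm) begins 45 mm behind the grasp point.
Start: joints at [66.108, 30.733, -0.252, 88.115, 0.149, 61.152, -4.079], TCP at [0.223, -0.61, 0.239] pointing down, gripper open.
Joint ranges: [-154.64, 154.64], [-21.42, 123.67], [-72.66, 72.17], [13.99, 137.28], [-74.86, 254.86], [10.95, 109.41], [-158.01, 158.01]. Speed limits (degrees/s): [136.94, 136.94, 180, 180, 180, 180, 180].

## Interface

Orientations are given as a 3x3 rotation matrix whose columns are the frame's x, y, z axes.
In Python, from cell import bot, optics gives the robot as it stands. The module is installed in compiled form; this text tells all that it offers.
- The arm moves only by the tool jog_arm, never from a script. Its argument "rows" is a list of rows, each an object of numbers: "grip": the opening, from 0 (shut) to 1 (fully open); "x", "y", "z": the shift along the world's x, y, z in cm; "ax", "ay", "az": the turn, a rotation vector about the world's x, y, z in rad. In form: [{"grip": .., "x": .., "y": .., "z": .., "ax": .., "ay": .., "az": ..}, ...]. A call has 1 to 12 rows; each row is the pose to reach, as a shift and turn from the pose commanded when the call began; what a row does not reach only later rows make up. A row lasts 1/8 s, in which the tool goes at most 62.5 mm and 10.7 degrees, less where a joint would pass 70% of its speed; a pose out of reach is approached as far as the arm can. A call with a gripper value outside its range is refused whole. The fingers move at their own pace and stop on an object; the grip force is fixed at half the most. Time passes only in rows, so rows that repeat a pose let the fingers close. It gives the time, the measured TCP pose, the force and the opening at its end, in the units of the state.
- bot.state(): the state, without advancing time (a new reading comes with each control period).
- optics.camera(name): name is "side" or "top"; returns a dict with "img" (420x560x3 uint8, red, green, blue), "camera_matrix" (3x3 intrinsics, pixels), "xyz" and "rotation" of the camera in the world. Camera axes: x right, y down, z forward; pixel columns grow to the right and rows downward; lengths in m; the calibration is good to about 2 mm. A picture is of the moment at which its call begins. There is no depth.
- bot.job_done(): hands the job in, once; it reports no verdict.
The state is a dict: "t": time; "qpos": joint angles; "joint_vel": joint speeds; "joint_torque": joint torques, N m; "tcp_pos": TCP position; "ee_rot": TCP orientation; "contact_force": force on the tool from outside, world axes, zero at the start; "ft_torque": the same for the moment, N m; "width": finger opening in m.
Only numpy, scipy, OpenCV 4.12 (cv2) and the standard library are available. Lean on these libraries where they do the work, as an engineer would, in place of code of your own. Each camera call takes 0.05 s, during which the arm holds its last target.

## Working session

There is one attempt and no reset: what is moved stays moved. The work goes in short steps, Python scripts to look and compute and a tool call to move; the robot and the scene stay as the last step left them, time stands still between calls to the robot, and variables do not carry over. Pictures are saved under pics/ and viewed, and the job is handed in when it is done.

Besides the shell and the picture viewer there is one more tool, called after "Request:" as name(argument=value, ...) on one line, values as JSON. jog_arm: Moves the arm, as the interface text tells. Its arguments: {"type":"object","properties":{"rows":{"type":"array"}},"required":["rows"]}

```bash
mkdir -p pics
python3 - <<'E'
from cell import bot, optics
import cv2
for n in("top","side"):
    c=optics.camera(n); cv2.imwrite(f"pics/{n}0.png",c["img"][:,:,::-1])
    print(n,c["camera_matrix"].tolist(),c["xyz"],c["rotation"])
s=bot.state();print(s["t"],s["tcp_pos"],s["ee_rot"],s["width"],s["contact_force"],bot.pinch_z)
E
```

```text
top [[440.68797806379865, 0.0, 279.96228824474696], [0.0, 440.68797806379865, 210.75314072454546], [0.0, 0.0, 1.0]] [0.25155785 0.00291592 1.07406427] [[-0.0036066  -0.98193359  0.1891915 ]
 [-0.99999184  0.00319755 -0.00246728]
 [ 0.00181775 -0.18919886 -0.98193711]]
side [[460.7381693398397, 0.0, 276.64218726926094], [0.0, 460.7381693398397, 209.446503232173], [0.0, 0.0, 1.0]] [0.50782263 0.78101571 0.7116347 ] [[-0.99603828  0.06505372 -0.06062802]
 [ 0.08804477  0.62572043 -0.77506262]
 [-0.01248452 -0.77733002 -0.62896914]]
0.1 [ 0.22318452 -0.60993133  0.23795018] [[ 9.39072178e-01  3.43719466e-01 -6.10136334e-04]
 [ 3.43719989e-01 -9.39071228e-01  1.34056315e-03]
 [-1.12183825e-04 -1.46860162e-03 -9.99998915e-01]] 0.08799528732663263 [0.30555566 0.35884936 0.80375782] 0.0187
```

View pics/top0.png

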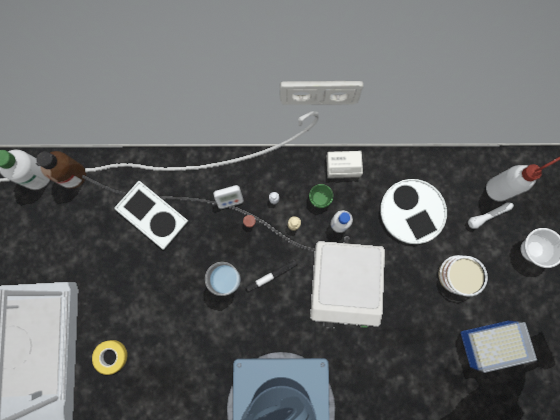

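View pics/side0.png

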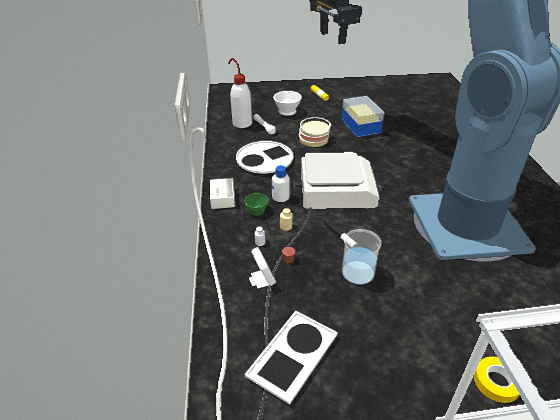

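Run:
```python
import cv2
a=cv2.imread("pics/top0.png")
for n,(x0,y0,x1,y1) in {"a":(105,170,205,260),"b":(205,170,305,245),"c":(280,170,380,245),"d":(370,170,460,250)}.items():
    cv2.imwrite(f"pics/c0{n}.png",cv2.resize(a[y0:y1,x0:x1],None,fx=6,fy=6,interpolation=cv2.INTER_CUBIC))
b=cv2.imread("pics/side0.png")
for n,(x0,y0,x1,y1) in {"e":(230,160,330,300),"f":(200,130,300,220)}.items():
    cv2.imwrite(f"pics/c0{n}.png",cv2.resize(b[y0:y1,x0:x1],None,fx=4,fy=4,interpolation=cv2.INTER_CUBIC))
```

```text
(no output)
```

View pics/c0a.png

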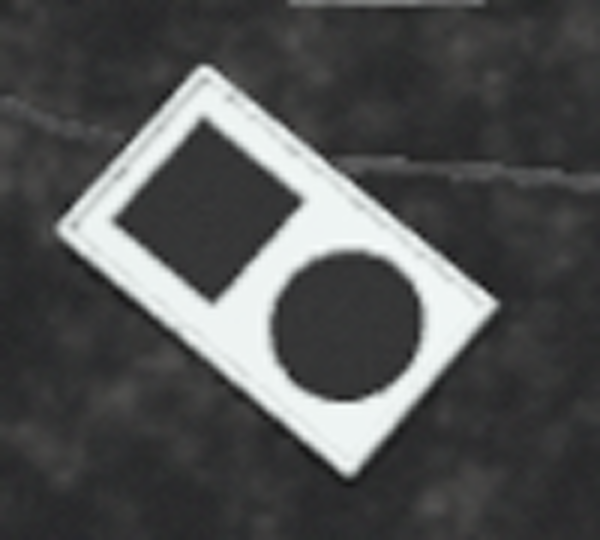

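View pics/c0b.png

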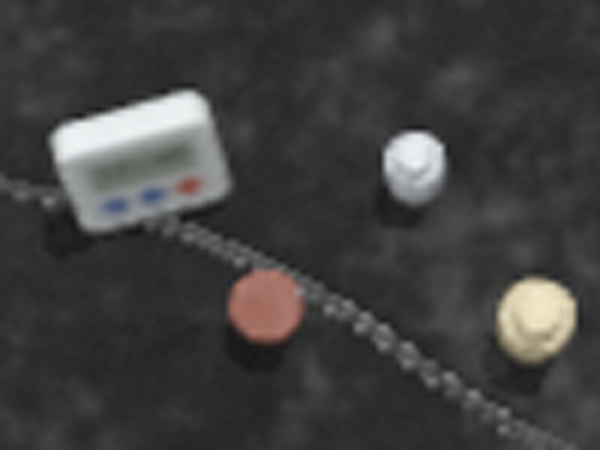

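View pics/c0c.png

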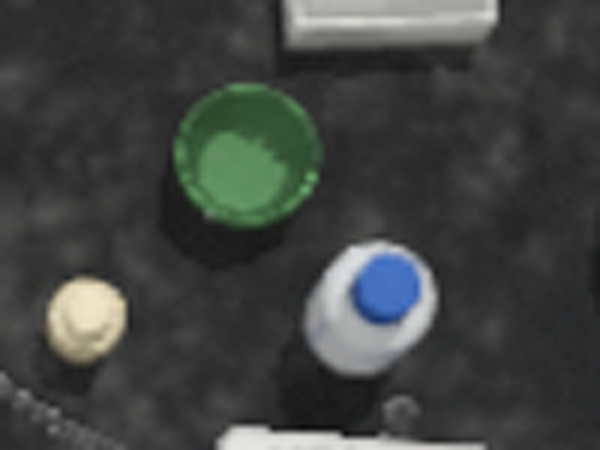

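View pics/c0d.png

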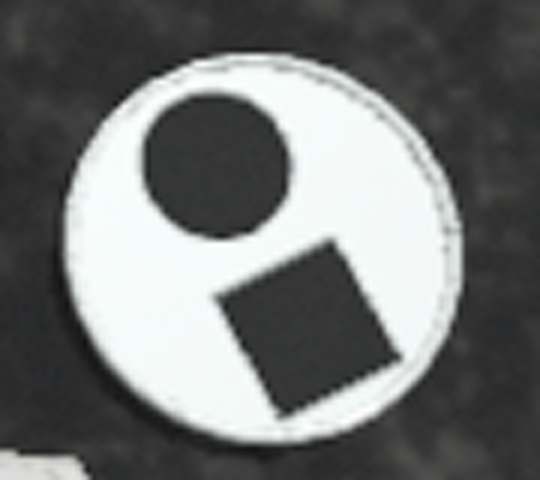

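View pics/c0e.png

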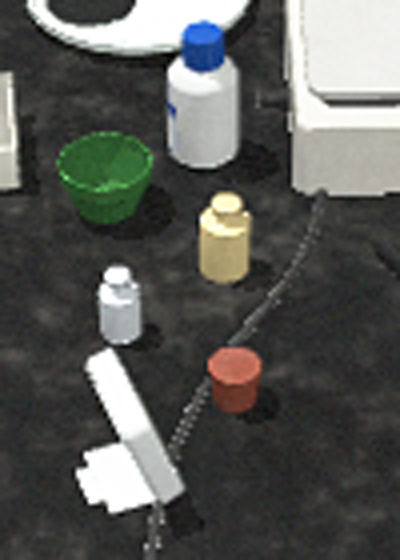

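```bash
cat > h.py <<'E'
import numpy as np
TOP=(np.array([[440.688,0,279.962],[0,440.688,210.753],[0,0,1]]),np.array([0.25155785,0.00291592,1.07406427]),np.array([[-0.0036066,-0.98193359,0.1891915],[-0.99999184,0.00319755,-0.00246728],[0.00181775,-0.18919886,-0.98193711]]))
SIDE=(np.array([[460.738,0,276.642],[0,460.738,209.4465],[0,0,1]]),np.array([0.50782263,0.78101571,0.7116347]),np.array([[-0.99603828,0.06505372,-0.06062802],[0.08804477,0.62572043,-0.77506262],[-0.01248452,-0.77733002,-0.62896914]]))
def at(c,u,v,z):
    K,p,R=c; d=R@np.linalg.inv(K)@[u,v,1]; return p+d*(z-p[2])/d[2]
def T(x,y,off,z,s=6): return at(TOP,off[0]+(x+.5)/s-.5,off[1]+(y+.5)/s-.5,z)
def S(x,y,off,z,s=4): return at(SIDE,off[0]+(x+.5)/s-.5,off[1]+(y+.5)/s-.5,z)
def px(c,P):
    K,p,R=c; q=K@(R.T@(np.array(P)-p)); return q[:2]/q[2]
E
python3 - <<'E'
from h import *
np.set_printoptions(precision=4,suppress=True)
A=(105,170);B=(205,170);C=(280,170);D=(370,170);E=(230,160)
cs=[T(*p,A,.016) for p in [(203,65),(498,303),(350,477),(58,228)]]
print("long corners",np.mean(cs,0),np.linalg.norm(cs[0]-cs[1]),np.linalg.norm(cs[1]-cs[2]))
for n,sq,ci,o in [("long",[(203,118),(302,200),(213,302),(112,220)],(347,325),A),("round",[(333,238),(402,356),(280,417),(214,297)],(216,166),D)]:
    q=[T(*p,o,.012) for p in sq]; m=np.mean(q,0); c=T(*ci,o,.012); d=c-m
    print(n,"sq",m,"circ",c,"dist",np.linalg.norm(d),"mid",(m+c)/2,"yaw",np.degrees(np.arctan2(d[1],d[0])),[np.linalg.norm(q[i]-q[i-1]) for i in range(4)])
for n,t,to,s,z in [("cup",(247,155),C,(105,158),.034),("bottle",(388,278),C,(203,35),.092),("large",(541,314),B,(226,203),.05),("small",(413,158),B,(118,273),.044),("stop",(267,304),B,(235,362),.026)]:
    print(n,T(*t,to,z),S(*s,E,z))
for p in [(50,135),(210,93),(62,165),(210,125),(90,232),(230,190)]:
    print("timer",p,T(*p,B,.068)[:2],T(*p,B,.0)[:2])
for p in [(88,365),(112,350),(183,490),(160,502),(80,470),(108,512),(85,478)]: print("side",p,S(*p,E,.068)[:2],S(*p,E,0)[:2])
E
```

```text
long corners [0.4483 0.3158 0.016 ] 0.16034476892040747 0.09049337206643228
long sq [0.4729 0.3465 0.012 ] circ [0.4248 0.2871 0.012 ] dist 0.07640293317689645 mid [0.4489 0.3168 0.012 ] yaw -128.9833356020864 [np.float64(0.055192269095096815), np.float64(0.05492952231142918), np.float64(0.05435635342410611), np.float64(0.055157700207593884)]
round sq [ 0.4221 -0.3435  0.012 ] circ [ 0.4891 -0.3102  0.012 ] dist 0.0748967175764552 mid [ 0.4556 -0.3268  0.012 ] yaw 26.391578006748876 [np.float64(0.055771940676347276), np.float64(0.054849811029507436), np.float64(0.05679550500927319), np.float64(0.05477964828293305)]
cup [ 0.4894 -0.0985  0.034 ] [ 0.4888 -0.0985  0.034 ]
bottle [ 0.4284 -0.1451  0.092 ] [ 0.4254 -0.1379  0.092 ]
large [ 0.422  -0.0344  0.05  ] [ 0.4229 -0.0287  0.05  ]
small [0.4863 0.0159 0.044 ] [0.4874 0.0184 0.044 ]
stop [0.4304 0.0748 0.026 ] [0.429  0.0761 0.026 ]
timer (50, 135) [0.4905 0.1573] [0.5066 0.1678]
timer (210, 93) [0.5072 0.0951] [0.5244 0.1013]
timer (62, 165) [0.4784 0.1524] [0.4938 0.1625]
timer (210, 125) [0.4943 0.0949] [0.5107 0.1011]
timer (90, 232) [0.4518 0.1409] [0.4653 0.1502]
timer (230, 190) [0.4683 0.0868] [0.4829 0.0924]
side (88, 365) [0.5072 0.114 ] [0.5071 0.0435]
side (112, 350) [0.4946 0.1044] [0.4932 0.0329]
side (183, 490) [0.467  0.2016] [0.4627 0.1404]
side (160, 502) [0.4782 0.2079] [0.4751 0.1473]
side (80, 470) [0.5142 0.1843] [0.5149 0.1212]
side (108, 512) [0.5025 0.2115] [0.5019 0.1514]
side (85, 478) [0.5121 0.1896] [0.5125 0.1271]
```

Run:
```python
import cv2
b=cv2.imread("pics/side0.png")
cv2.imwrite("pics/tim.png",cv2.resize(b[235:300,235:300],None,fx=9,fy=9,interpolation=cv2.INTER_CUBIC))
```

```text
(no output)
```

View pics/tim.png

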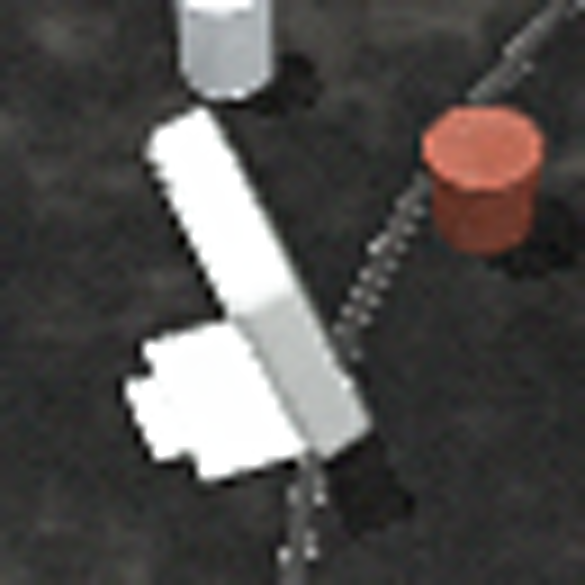

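```bash
cat > ov.py <<'E'
from h import *
import cv2
def ring(im,c,x,y,z,r,col,s,o):
    P=[px(c,(x+r*np.cos(t),y+r*np.sin(t),z)) for t in np.linspace(0,6.283,60)]
    P=((np.array(P)-o+.5)*s-.5).round().astype(int); cv2.polylines(im,[P],True,col,1)
def poly(im,c,Q,col,s,o):
    P=[px(c,q) for q in Q];P=((np.array(P)-o+.5)*s-.5).round().astype(int); cv2.polylines(im,[P],True,col,1)
E
cat > ov1.py <<'E'
from ov import *
def timer(im,c,x,y,yaw,s,o):
    a=np.radians(yaw);R=np.array([[np.cos(a),-np.sin(a)],[np.sin(a),np.cos(a)]])
    f=lambda lx,ly,z:[*(np.array([x,y])+R@[lx,ly]),z]
    poly(im,c,[f(-.023,-.031,0),f(-.023,.031,0),f(.023,.031,0),f(.023,-.031,0)],(0,255,0),s,o)
    poly(im,c,[f(-.023,-.031,0.008),f(-.023,.031,0.008),f(.005,.031,0.068),f(.005,-.031,0.068)],(0,0,255),s,o)
def run(im,c,s,o,name):
    o=np.array(o);im=cv2.resize(im[o[1]:o[1]+75 if name[0]=='t' else o[1]+140,o[0]:o[0]+(180 if name[0]=='t' else 110)],None,fx=s,fy=s,interpolation=cv2.INTER_CUBIC)
    bx,by=.4275,-.1425; ring(im,c,bx,by,0,.022,(0,0,255),s,o);ring(im,c,bx,by,.06,.022,(0,0,255),s,o);ring(im,c,bx,by,.092,.012,(0,255,0),s,o)
    x,y=.423,-.032; ring(im,c,x,y,0,.014,(0,0,255),s,o);ring(im,c,x,y,.037,.014,(0,0,255),s,o);ring(im,c,x,y,.05,.009,(0,255,0),s,o)
    x,y=.489,-.0985; ring(im,c,x,y,0,.02,(0,0,255),s,o);ring(im,c,x,y,.034,.0285,(0,0,255),s,o)
    timer(im,c,.4945,.126,15.5,s,o)
    cv2.imwrite("pics/"+name,im)
run(cv2.imread("pics/top0.png"),TOP,4.4,(205,172),"tov.png")
run(cv2.imread("pics/side0.png"),SIDE,4,(230,160),"sov.png")
E
python3 ov1.py
```

```text
(no output)
```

View pics/tov.png

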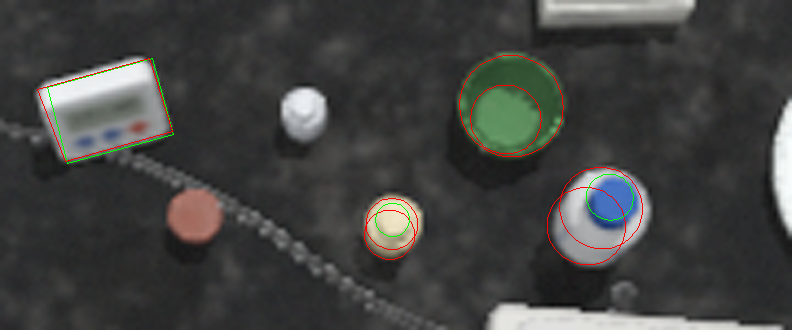

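View pics/sov.png

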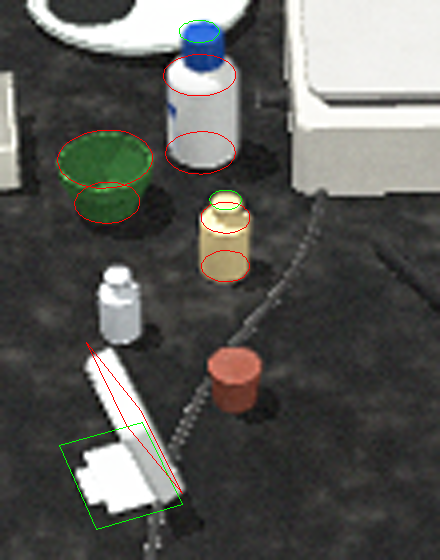

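```bash
python3 - <<'E'
from h import *
np.set_printoptions(precision=3,suppress=True)
# scale corner near (+x,+y)
for z in (0,.03,.04,.05,.06,.07): print(z,"top-cam TL",at(TOP,314,242,z)[:2],"TR",at(TOP,385,244,z)[:2],"| side",at(SIDE,303,188,z)[:2],at(SIDE,301,157,z)[:2])
print(at(SIDE,304,208,0))
E
python3 - <<'E'
import cv2
a=cv2.imread("pics/top0.png");b=cv2.imread("pics/side0.png")
cv2.imwrite("pics/sc1.png",cv2.resize(a[210:335,300:400],None,fx=4,fy=4,interpolation=cv2.INTER_CUBIC))
cv2.imwrite("pics/sc2.png",cv2.resize(b[140:215,260:385],None,fx=5,fy=5,interpolation=cv2.INTER_CUBIC))
E
```

```text
0 top-cam TL [ 0.38  -0.083] TR [ 0.375 -0.257] | side [ 0.363 -0.177] [ 0.349 -0.326]
0.03 top-cam TL [ 0.377 -0.08 ] TR [ 0.371 -0.249] | side [ 0.369 -0.137] [ 0.356 -0.279]
0.04 top-cam TL [ 0.376 -0.08 ] TR [ 0.37  -0.247] | side [ 0.371 -0.123] [ 0.358 -0.264]
0.05 top-cam TL [ 0.374 -0.079] TR [ 0.369 -0.244] | side [ 0.373 -0.11 ] [ 0.36  -0.248]
0.06 top-cam TL [ 0.373 -0.078] TR [ 0.368 -0.242] | side [ 0.375 -0.096] [ 0.362 -0.232]
0.07 top-cam TL [ 0.372 -0.077] TR [ 0.367 -0.24 ] | side [ 0.377 -0.083] [ 0.365 -0.217]
[ 0.372 -0.095  0.   ]
```

View pics/sc1.png

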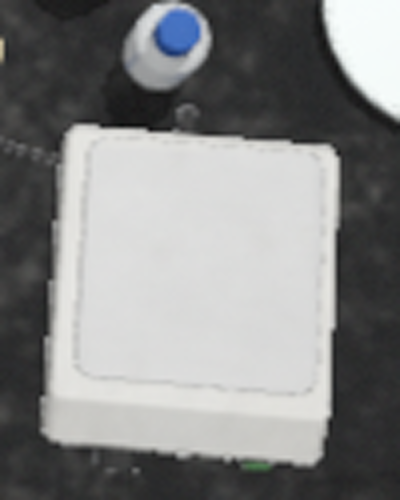

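View pics/sc2.png

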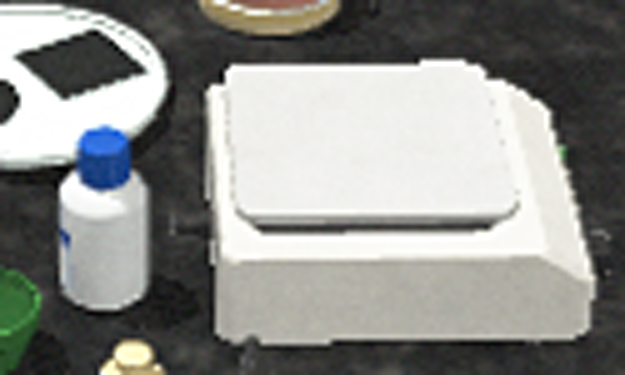

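Request:
jog_arm(rows=[{"grip":1,"x":2,"y":4.6,"z":0,"az":-0.04},{"grip":1,"x":4,"y":9.3,"az":-0.08},{"grip":1,"x":6,"y":14,"az":-0.12},{"grip":1,"x":8.1,"y":18.6,"az":-0.16},{"grip":1,"x":10.2,"y":23.2,"az":-0.2},{"grip":1,"x":12.2,"y":27.9,"az":-0.24},{"grip":1,"x":14.2,"y":32.5,"az":-0.28},{"grip":1,"x":16.2,"y":37.2,"az":-0.32},{"grip":1,"x":18.3,"y":41.8,"az":-0.35},{"grip":1,"x":20.3,"y":46.45,"az":-0.35},{"grip":1,"x":20.3,"y":46.45,"az":-0.35},{"grip":1,"x":20.3,"y":46.45,"az":-0.35}])

```text
invalid input
```

Request:
jog_arm(rows=[{"grip":1,"x":2,"y":4.6,"z":0,"ax":0,"ay":0,"az":-0.04},{"grip":1,"x":4,"y":9.3,"z":0,"ax":0,"ay":0,"az":-0.08},{"grip":1,"x":6,"y":14,"z":0,"ax":0,"ay":0,"az":-0.12},{"grip":1,"x":8.1,"y":18.6,"z":0,"ax":0,"ay":0,"az":-0.16},{"grip":1,"x":10.2,"y":23.2,"z":0,"ax":0,"ay":0,"az":-0.2},{"grip":1,"x":12.2,"y":27.9,"z":0,"ax":0,"ay":0,"az":-0.24},{"grip":1,"x":14.2,"y":32.5,"z":0,"ax":0,"ay":0,"az":-0.28},{"grip":1,"x":16.2,"y":37.2,"z":0,"ax":0,"ay":0,"az":-0.32},{"grip":1,"x":18.3,"y":41.8,"z":0,"ax":0,"ay":0,"az":-0.35},{"grip":1,"x":20.3,"y":46.4,"z":0,"ax":0,"ay":0,"az":-0.35},{"grip":1,"x":20.3,"y":46.4,"z":0,"ax":0,"ay":0,"az":-0.35}])

```text
t: 1.48
tcp_pos: [0.4276, -0.1427, 0.2387]
ee_rot: [[1.0, 0.008, 0.0], [0.008, -1.0, 0.001], [0.0, -0.001, -1.0]]
contact_force: [-1.1, -0.8, -0.1]
width: 0.088
```

Request:
jog_arm(rows=[{"grip":1,"x":-0.15,"y":-0.3,"z":-6,"ax":0,"ay":0,"az":0},{"grip":1,"x":-0.15,"y":-0.3,"z":-12,"ax":0,"ay":0,"az":0},{"grip":1,"x":-0.15,"y":-0.3,"z":-16,"ax":0,"ay":0,"az":0},{"grip":1,"x":-0.15,"y":-0.3,"z":-19,"ax":0,"ay":0,"az":0},{"grip":1,"x":-0.15,"y":-0.3,"z":-20.6,"ax":0,"ay":0,"az":0},{"grip":1,"x":-0.15,"y":-0.3,"z":-20.6,"ax":0,"ay":0,"az":0},{"grip":1,"x":-0.15,"y":-0.3,"z":-20.6,"ax":0,"ay":0,"az":0}])

```text
t: 2.35
tcp_pos: [0.4255, -0.1499, 0.0336]
ee_rot: [[1.0, 0.0, 0.001], [0.0, -1.0, -0.001], [0.001, 0.001, -1.0]]
contact_force: [0.5, 0.2, -0.2]
width: 0.088
```

```bash
cat > snap.py <<'E'
import sys,cv2
from cell import bot, optics
n=sys.argv[1]; c=optics.camera("top")["img"][:,:,::-1]; d=optics.camera("side")["img"][:,:,::-1]
cv2.imwrite(f"pics/t{n}.png",c);cv2.imwrite(f"pics/s{n}.png",d)
tc=[int(v) for v in sys.argv[2].split(",")];sc=[int(v) for v in sys.argv[3].split(",")]
import numpy as np
def cr(a,r,w=400,h=500):
    a=a[r[1]:r[3],r[0]:r[2]];f=min(w/a.shape[1],h/a.shape[0]);a=cv2.resize(a,None,fx=f,fy=f,interpolation=cv2.INTER_CUBIC)
    o=np.zeros((h,w,3),np.uint8);o[:a.shape[0],:a.shape[1]]=a;return o
cv2.imwrite(f"pics/c{n}.png",np.hstack([cr(c,tc),cr(d,sc)]))
s=bot.state();print(s["t"],s["tcp_pos"].round(4),s["width"].__round__(4),s["contact_force"].round(1),s["qpos"])
E
python3 snap.py 1 270,160,400,320 220,110,350,270
```

```text
2.45 [ 0.4257 -0.1498  0.0338] 0.0883 [ 0.1 -0.   0.5] [ 19.66168617  33.01245921  -7.26723091 123.74339945   9.91805122
  23.65164877 -85.49534962]
```

View pics/c1.png

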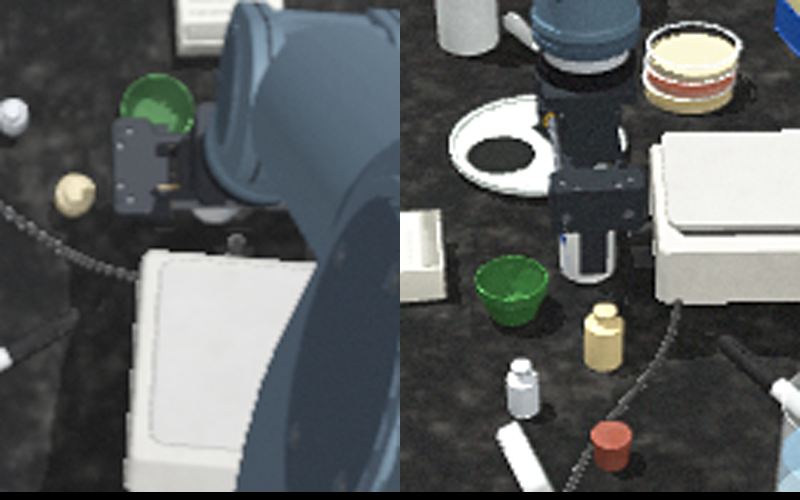

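Request:
jog_arm(rows=[{"grip":1,"x":0,"y":0.4,"z":0,"ax":0,"ay":0,"az":0},{"grip":0,"x":0,"y":0.4,"z":0,"ax":0,"ay":0,"az":0},{"grip":0,"x":0,"y":0.4,"z":0,"ax":0,"ay":0,"az":0},{"grip":0,"x":0,"y":0.4,"z":0,"ax":0,"ay":0,"az":0},{"grip":0,"x":0,"y":0.4,"z":0,"ax":0,"ay":0,"az":0},{"grip":0,"x":0,"y":0.4,"z":0,"ax":0,"ay":0,"az":0}])

```text
t: 3.2
tcp_pos: [0.4248, -0.1455, 0.0327]
ee_rot: [[1.0, 0.001, -0.0], [0.001, -1.0, -0.0], [-0.0, 0.0, -1.0]]
contact_force: [0.6, -0.0, 0.5]
width: 0.0432
```

Request:
jog_arm(rows=[{"grip":0,"x":0,"y":0,"z":3,"ax":0,"ay":0,"az":0},{"grip":0,"x":0,"y":0,"z":7,"ax":0,"ay":0,"az":0},{"grip":0,"x":1.5,"y":-4,"z":8,"ax":0,"ay":0,"az":0},{"grip":0,"x":3.2,"y":-8.2,"z":8,"ax":0,"ay":0,"az":0},{"grip":0,"x":5,"y":-12.8,"z":8,"ax":0,"ay":0,"az":0},{"grip":0,"x":6.4,"y":-16.4,"z":8,"ax":0,"ay":0,"az":0},{"grip":0,"x":6.4,"y":-16.4,"z":6,"ax":0,"ay":0,"az":0},{"grip":0,"x":6.4,"y":-16.4,"z":4,"ax":0,"ay":0,"az":0},{"grip":0,"x":6.4,"y":-16.4,"z":2.5,"ax":0,"ay":0,"az":0},{"grip":0,"x":6.4,"y":-16.4,"z":2,"ax":0,"ay":0,"az":0},{"grip":0,"x":6.4,"y":-16.4,"z":2,"ax":0,"ay":0,"az":0}])

```text
t: 4.58
tcp_pos: [0.4888, -0.309, 0.0526]
ee_rot: [[1.0, 0.001, -0.0], [0.001, -1.0, 0.0], [-0.0, -0.0, -1.0]]
contact_force: [-0.1, -0.3, -2.2]
width: 0.0428
```

```bash
python3 snap.py 2 340,140,500,300 200,100,330,230
```

```text
4.675 [ 0.4893 -0.3095  0.0533] 0.0434 [-0.  -0.5 -0.6] [ 33.47813387  38.87664121  -7.53558598 105.04013653   7.9539614
  36.53757663 -68.74359988]
```

View pics/c2.png

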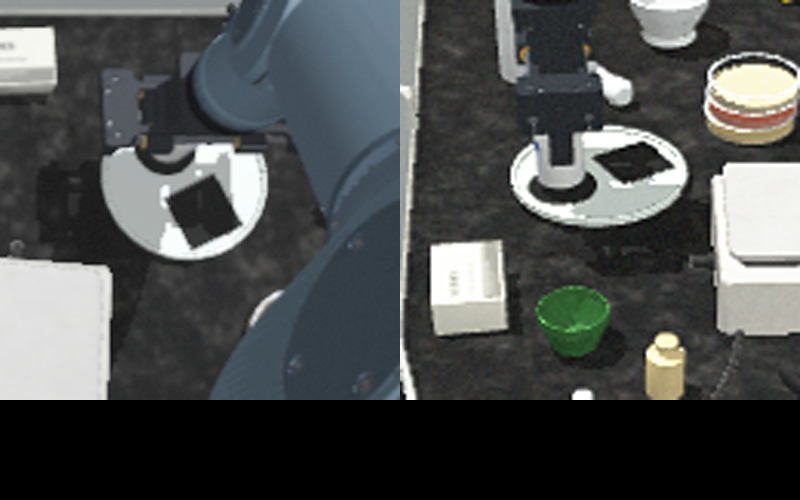

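Request:
jog_arm(rows=[{"grip":0,"x":0,"y":0,"z":-0.4,"ax":0,"ay":0,"az":0},{"grip":0,"x":0,"y":0,"z":-0.75,"ax":0,"ay":0,"az":0},{"grip":0,"x":0,"y":0,"z":-0.75,"ax":0,"ay":0,"az":0},{"grip":1,"x":0,"y":0,"z":-0.75,"ax":0,"ay":0,"az":0},{"grip":1,"x":0,"y":0,"z":-0.75,"ax":0,"ay":0,"az":0},{"grip":1,"x":0,"y":0,"z":-0.75,"ax":0,"ay":0,"az":0},{"grip":1,"x":0,"y":0,"z":-0.75,"ax":0,"ay":0,"az":0},{"grip":1,"x":0,"y":0,"z":3,"ax":0,"ay":0,"az":0},{"grip":1,"x":0,"y":0,"z":8,"ax":0,"ay":0,"az":0},{"grip":1,"x":0,"y":0,"z":12,"ax":0,"ay":0,"az":0},{"grip":1,"x":0,"y":5,"z":12,"ax":0,"ay":0,"az":0},{"grip":1,"x":0,"y":10,"z":12,"ax":0,"ay":0,"az":0}])

```text
t: 6.18
tcp_pos: [0.4891, -0.2087, 0.1734]
ee_rot: [[1.0, -0.001, 0.002], [-0.001, -1.0, -0.001], [0.002, 0.001, -1.0]]
contact_force: [0.6, 0.7, -0.1]
width: 0.0883
```

Request:
jog_arm(rows=[{"grip":1,"x":0,"y":5,"z":0,"ax":0,"ay":0,"az":0},{"grip":1,"x":0,"y":10,"z":0,"ax":0,"ay":0,"az":0},{"grip":1,"x":0,"y":11.1,"z":-3,"ax":0,"ay":0,"az":0},{"grip":1,"x":0,"y":11.1,"z":-8,"ax":0,"ay":0,"az":0},{"grip":1,"x":0,"y":11.1,"z":-12,"ax":0,"ay":0,"az":0},{"grip":1,"x":0,"y":11.1,"z":-12,"ax":0,"ay":0,"az":0}])

```text
t: 6.92
tcp_pos: [0.4866, -0.0979, 0.0507]
ee_rot: [[1.0, 0.001, -0.006], [0.001, -1.0, 0.001], [-0.006, -0.001, -1.0]]
contact_force: [-0.3, -0.2, 0.6]
width: 0.0883
```

```bash
python3 snap.py 3 270,140,460,300 200,100,330,250
```

```text
7.025 [ 0.4894 -0.0985  0.0536] 0.0883 [-0.3 -0.1  0.2] [ 14.12375506  33.71008913  -9.90067514 116.6728018   10.86479767
  30.42684071 -93.48269248]
```

View pics/c3.png

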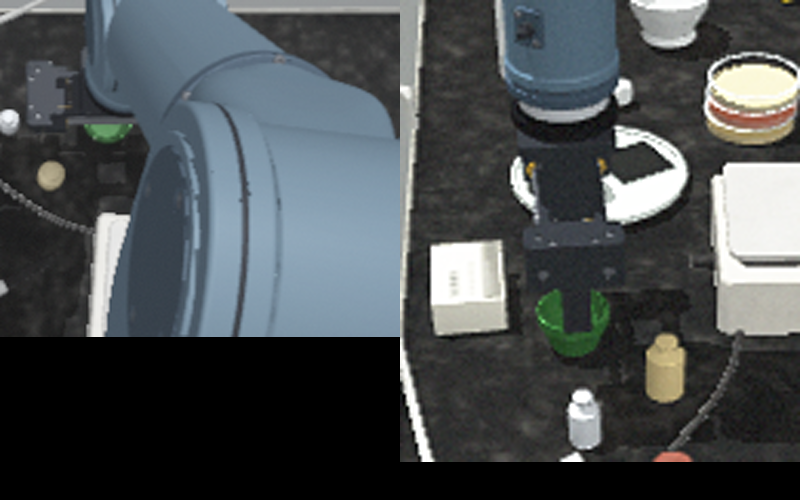

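Request:
jog_arm(rows=[{"grip":1,"x":0,"y":0,"z":-2.5,"ax":0,"ay":0,"az":0},{"grip":1,"x":0,"y":0,"z":-4.2,"ax":0,"ay":0,"az":0},{"grip":1,"x":0,"y":0,"z":-4.2,"ax":0,"ay":0,"az":0},{"grip":0,"x":0,"y":0,"z":-4.2,"ax":0,"ay":0,"az":0},{"grip":0,"x":0,"y":0,"z":-4.2,"ax":0,"ay":0,"az":0},{"grip":0,"x":0,"y":0,"z":-4.2,"ax":0,"ay":0,"az":0},{"grip":0,"x":0,"y":0,"z":-4.2,"ax":0,"ay":0,"az":0}])

```text
t: 7.9
tcp_pos: [0.4892, -0.0986, 0.0111]
ee_rot: [[1.0, 0.001, 0.001], [0.001, -1.0, -0.0], [0.001, 0.0, -1.0]]
contact_force: [-0.4, -1.3, 2.4]
width: 0.0551
```

Request:
jog_arm(rows=[{"grip":0,"x":0,"y":0,"z":3,"ax":0,"ay":0,"az":0},{"grip":0,"x":0,"y":0,"z":8,"ax":0,"ay":0,"az":0},{"grip":0,"x":0,"y":2,"z":13,"ax":0,"ay":0,"az":0},{"grip":0,"x":-1,"y":7,"z":14,"ax":0,"ay":0,"az":0},{"grip":0,"x":-2,"y":12.5,"z":14,"ax":0,"ay":0,"az":0},{"grip":0,"x":-3,"y":18,"z":14,"ax":0,"ay":0,"az":0},{"grip":0,"x":-4,"y":23.5,"z":14,"ax":0,"ay":0,"az":0},{"grip":0,"x":-5,"y":29,"z":14,"ax":0,"ay":0,"az":0},{"grip":0,"x":-6,"y":34.5,"z":14,"ax":0,"ay":0,"az":0},{"grip":0,"x":-6.4,"y":38.5,"z":12,"ax":0,"ay":0,"az":0},{"grip":0,"x":-6.4,"y":38.5,"z":7,"ax":0,"ay":0,"az":0},{"grip":0,"x":-6.4,"y":38.5,"z":4,"ax":0,"ay":0,"az":0}])

```text
t: 9.4
tcp_pos: [0.4237, 0.2865, 0.0488]
ee_rot: [[1.0, 0.002, -0.002], [0.002, -1.0, -0.001], [-0.002, 0.001, -1.0]]
contact_force: [1.0, -0.8, -0.2]
width: 0.055
```

```bash
python3 snap.py 4 60,130,260,330 220,220,380,410
```

```text
9.5 [0.4226 0.2851 0.048 ] 0.0555 [ 0.1 -0.  -0.3] [ -27.62492669   35.57194809  -14.46674825  114.6710454    15.88774047
   31.98219255 -143.01834868]
```

View pics/c4.png

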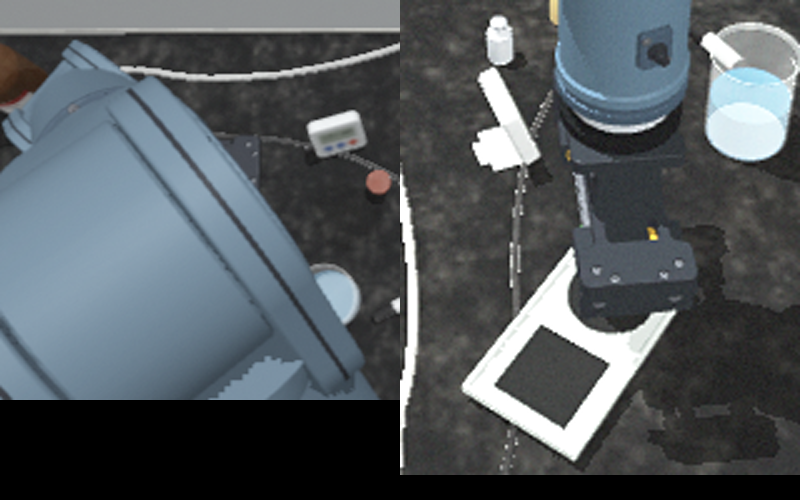

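Request:
jog_arm(rows=[{"grip":0,"x":0.2,"y":0.2,"z":-1,"ax":0,"ay":0,"az":0},{"grip":0,"x":0.2,"y":0.2,"z":-1.8,"ax":0,"ay":0,"az":0},{"grip":0,"x":0.2,"y":0.2,"z":-2.2,"ax":0,"ay":0,"az":0},{"grip":0,"x":0.2,"y":0.2,"z":-2.2,"ax":0,"ay":0,"az":0}])

```text
t: 10.0
tcp_pos: [0.4269, 0.2885, 0.0288]
ee_rot: [[1.0, 0.001, 0.0], [0.001, -1.0, 0.0], [0.0, -0.0, -1.0]]
contact_force: [0.4, -0.2, -0.4]
width: 0.0548
```

Readings settle at about the commanded pose: 5 mm more down.

Request:
jog_arm(rows=[{"grip":0,"x":-0.2,"y":-0.1,"z":-0.3,"ax":0,"ay":0,"az":0},{"grip":0,"x":-0.2,"y":-0.1,"z":-0.5,"ax":0,"ay":0,"az":0},{"grip":0,"x":-0.2,"y":-0.1,"z":-0.5,"ax":0,"ay":0,"az":0}])

```text
t: 10.38
tcp_pos: [0.4248, 0.2875, 0.0236]
ee_rot: [[1.0, 0.001, -0.0], [0.001, -1.0, -0.0], [-0.0, 0.0, -1.0]]
contact_force: [-0.0, -0.5, -0.5]
width: 0.0547
```

Request:
jog_arm(rows=[{"grip":0,"x":0,"y":0,"z":-0.1,"ax":0,"ay":0,"az":0},{"grip":1,"x":0,"y":0,"z":-0.1,"ax":0,"ay":0,"az":0},{"grip":1,"x":0,"y":0,"z":-0.1,"ax":0,"ay":0,"az":0},{"grip":1,"x":0,"y":0,"z":-0.1,"ax":0,"ay":0,"az":0},{"grip":1,"x":0,"y":0,"z":3,"ax":0,"ay":0,"az":0},{"grip":1,"x":0,"y":0,"z":8,"ax":0,"ay":0,"az":0},{"grip":1,"x":0,"y":-4,"z":12,"ax":0,"ay":0,"az":0},{"grip":1,"x":0,"y":-9,"z":12,"ax":0,"ay":0,"az":0},{"grip":1,"x":0,"y":-15,"z":12,"ax":0,"ay":0,"az":0},{"grip":0.7,"x":0,"y":-21,"z":12,"ax":0,"ay":0,"az":0},{"grip":0.7,"x":-0.15,"y":-27,"z":12,"ax":0,"ay":0,"az":0},{"grip":0.7,"x":-0.25,"y":-32.1,"z":12,"ax":0,"ay":0,"az":0}])

```text
t: 11.88
tcp_pos: [0.422, -0.0357, 0.1439]
ee_rot: [[1.0, -0.0, 0.0], [-0.0, -1.0, -0.0], [0.0, 0.0, -1.0]]
contact_force: [1.8, 0.4, 0.8]
width: 0.0625
```

```bash
python3 snap.py 5 100,160,300,280 220,180,380,410
```

```text
11.975 [ 0.4216 -0.0391  0.1436] 0.0619 [-0.3 -0.1 -0.7] [ 11.67623026  18.48948078 -14.55336769 124.7272957    7.71437983
  37.63473591 -98.75208896]
```

View pics/c5.png

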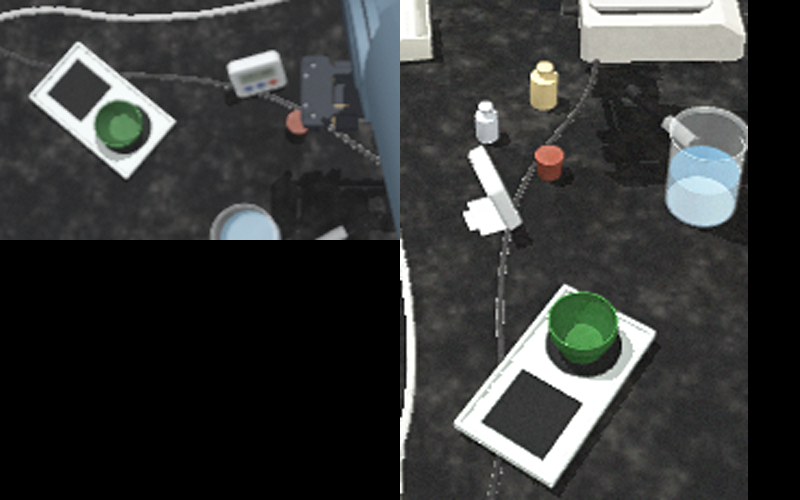

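Request:
jog_arm(rows=[{"grip":0.7,"x":0,"y":0,"z":-4,"ax":0,"ay":0,"az":0},{"grip":0.7,"x":0,"y":0,"z":-7.8,"ax":0,"ay":0,"az":0},{"grip":0.7,"x":0,"y":0,"z":-7.8,"ax":0,"ay":0,"az":0},{"grip":0.7,"x":0,"y":0,"z":-7.8,"ax":0,"ay":0,"az":0}])

```text
t: 12.48
tcp_pos: [0.423, -0.0329, 0.0666]
ee_rot: [[1.0, 0.002, 0.001], [0.002, -1.0, 0.0], [0.001, -0.0, -1.0]]
contact_force: [0.1, 0.3, 0.2]
width: 0.0616
```

```bash
python3 snap.py 6 230,160,350,280 220,140,350,290
```

```text
12.575 [ 0.4235 -0.0332  0.067 ] 0.0616 [-1.1 -0.8  0.4] [   8.45147745   27.5376455   -11.93481719  126.85748828   12.3856461
   26.50541096 -103.20686588]
```

View pics/c6.png

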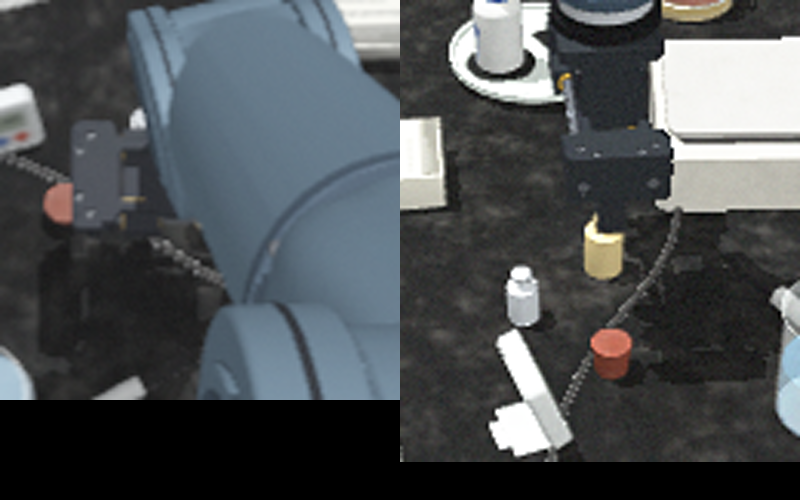

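```bash
python3 - <<'E'
from h import *
f=400/130
for P in [(.4235,.0,.067),(.4235,-.033,.067),(.4235,-.033,.05),(.422,-.0337,.0),(.422,-.0337,.05)]: 
    p=px(SIDE,P); print(P,p,(p-[220,140])*f+[400,0])
E
python3 - <<'E'
import cv2
b=cv2.imread("pics/s6.png");cv2.imwrite("pics/z6.png",cv2.resize(b[170:240,260:320],None,fx=10,fy=8,interpolation=cv2.INTER_CUBIC))
E
```

```text
(0.4235, 0.0, 0.067) [287.19651851 212.58077567] [606.75851851 223.32546361]
(0.4235, -0.033, 0.067) [285.65197014 203.36904509] [602.00606196 194.9816772 ]
(0.4235, -0.033, 0.05) [285.6533451  209.21737477] [602.0102926  212.97653777]
(0.422, -0.0337, 0.0) [286.26065258 225.51230256] [603.87893102 263.1147771 ]
(0.422, -0.0337, 0.05) [286.27479301 208.98312556] [603.92244004 212.25577094]
```

View pics/z6.png

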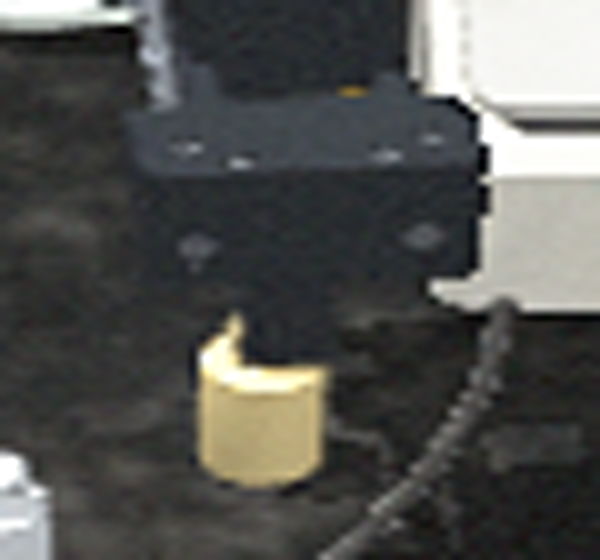

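Request:
jog_arm(rows=[{"grip":0.7,"x":0.1,"y":0,"z":-3,"ax":0,"ay":0,"az":0},{"grip":0.7,"x":0.1,"y":0,"z":-5.8,"ax":0,"ay":0,"az":0},{"grip":0.7,"x":0.1,"y":0,"z":-5.8,"ax":0,"ay":0,"az":0},{"grip":0,"x":0.1,"y":0,"z":-5.8,"ax":0,"ay":0,"az":0},{"grip":0,"x":0.1,"y":0,"z":-5.8,"ax":0,"ay":0,"az":0},{"grip":0,"x":0.1,"y":0,"z":-5.8,"ax":0,"ay":0,"az":0},{"grip":0,"x":0.1,"y":0,"z":-5.8,"ax":0,"ay":0,"az":0}])

```text
t: 13.45
tcp_pos: [0.4238, -0.0334, 0.0082]
ee_rot: [[1.0, 0.001, 0.001], [0.001, -1.0, 0.0], [0.001, -0.0, -1.0]]
contact_force: [-0.8, 0.4, 6.4]
width: 0.0274
```

Request:
jog_arm(rows=[{"grip":0,"x":0,"y":0,"z":3,"ax":0,"ay":0,"az":0},{"grip":0,"x":0,"y":0,"z":8,"ax":0,"ay":0,"az":0},{"grip":0,"x":0,"y":2,"z":13,"ax":0,"ay":0,"az":0.1},{"grip":0,"x":0.5,"y":7,"z":13,"ax":0,"ay":0,"az":0.2},{"grip":0,"x":1,"y":12,"z":13,"ax":0,"ay":0,"az":0.3},{"grip":0,"x":2,"y":17,"z":13,"ax":0,"ay":0,"az":0.4},{"grip":0,"x":3,"y":22,"z":13,"ax":0,"ay":0,"az":0.5},{"grip":0,"x":4,"y":27,"z":13,"ax":0,"ay":0,"az":0.6},{"grip":0,"x":4.9,"y":32,"z":13,"ax":0,"ay":0,"az":0.7},{"grip":0,"x":4.9,"y":36,"z":13,"ax":0,"ay":0,"az":0.8},{"grip":0,"x":4.9,"y":38,"z":10,"ax":0,"ay":0,"az":0.89},{"grip":0,"x":4.9,"y":38,"z":7,"ax":0,"ay":0,"az":0.89}])

```text
t: 14.95
tcp_pos: [0.4715, 0.3488, 0.0769]
ee_rot: [[0.626, 0.78, -0.0], [0.78, -0.626, 0.002], [0.001, -0.001, -1.0]]
contact_force: [0.3, -1.4, -1.8]
width: 0.0277
```

```bash
python3 snap.py 7 60,130,260,330 200,220,360,410
```

```text
15.05 [0.4699 0.3447 0.0744] 0.0279 [-0.4 -0.5 -1.3] [-21.08975032  40.07110534 -26.78727539 102.91586617  24.94570316
  43.3932154  -99.93374236]
```

View pics/c7.png

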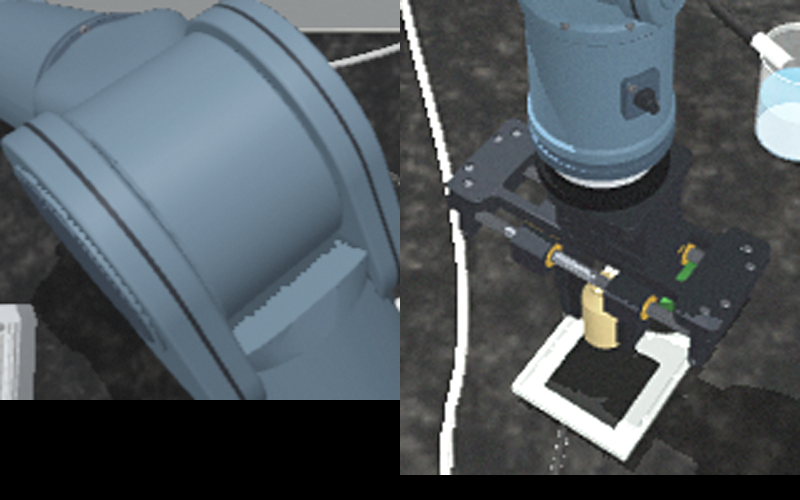

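Request:
jog_arm(rows=[{"grip":0,"x":0,"y":0,"z":-2.5,"ax":0,"ay":0,"az":0},{"grip":0,"x":0,"y":0,"z":-4.6,"ax":0,"ay":0,"az":0},{"grip":0,"x":0,"y":0,"z":-4.6,"ax":0,"ay":0,"az":0},{"grip":0,"x":0,"y":0,"z":-4.6,"ax":0,"ay":0,"az":0}])

```text
t: 15.55
tcp_pos: [0.4728, 0.3469, 0.0325]
ee_rot: [[0.629, 0.777, 0.001], [0.777, -0.629, 0.001], [0.001, 0.0, -1.0]]
contact_force: [-0.4, -0.4, -2.1]
width: 0.0278
```

Request:
jog_arm(rows=[{"grip":0,"x":0,"y":0,"z":-0.7,"ax":0,"ay":0,"az":0},{"grip":0,"x":0,"y":0,"z":-1.15,"ax":0,"ay":0,"az":0},{"grip":0,"x":0,"y":0,"z":-1.15,"ax":0,"ay":0,"az":0},{"grip":0.7,"x":0,"y":0,"z":-1.15,"ax":0,"ay":0,"az":0},{"grip":0.7,"x":0,"y":0,"z":-1.15,"ax":0,"ay":0,"az":0},{"grip":0.7,"x":0,"y":0,"z":-1.15,"ax":0,"ay":0,"az":0},{"grip":0.7,"x":0,"y":0,"z":2,"ax":0,"ay":0,"az":0},{"grip":1,"x":0,"y":0,"z":7,"ax":0,"ay":0,"az":0},{"grip":1,"x":0,"y":0,"z":12,"ax":0,"ay":0,"az":0},{"grip":1,"x":0,"y":-5,"z":12,"ax":0,"ay":0,"az":-0.15},{"grip":1,"x":0,"y":-10,"z":12,"ax":0,"ay":0,"az":-0.3},{"grip":1,"x":0,"y":-15,"z":12,"ax":0,"ay":0,"az":-0.45}])

```text
t: 17.05
tcp_pos: [0.4723, 0.195, 0.1519]
ee_rot: [[0.906, 0.422, 0.001], [0.422, -0.906, 0.0], [0.001, 0.0, -1.0]]
contact_force: [0.1, -1.1, 0.1]
width: 0.0882
```

```bash
python3 snap.py 8 60,130,260,330 220,220,380,410
```

```text
17.15 [0.4726 0.19   0.1514] 0.0884 [-0.  -0.2  0.9] [  -7.73680567   26.27678491  -24.18219333  112.15414936   15.21869144
   44.80005339 -105.96620554]
```

View pics/c8.png

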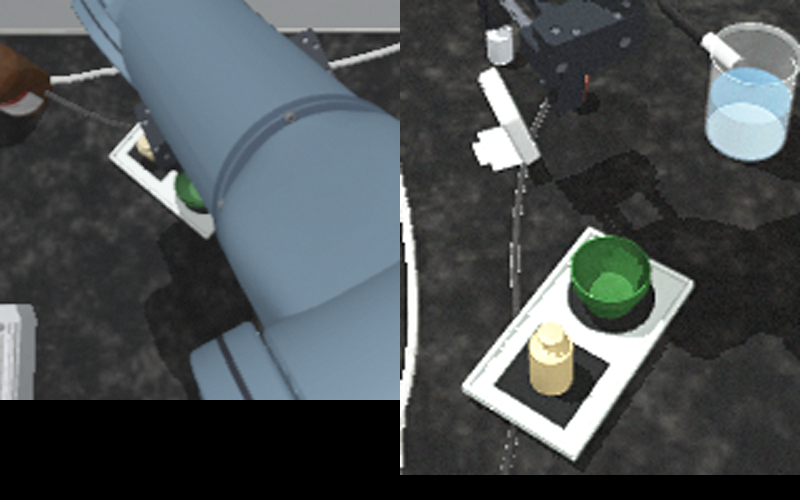

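Request:
jog_arm(rows=[{"grip":1,"x":1,"y":-4,"z":0,"ax":0,"ay":0,"az":-0.1},{"grip":1,"x":1.6,"y":-7.2,"z":-2,"ax":0,"ay":0,"az":-0.17},{"grip":1,"x":1.6,"y":-7.2,"z":-6.2,"ax":0,"ay":0,"az":-0.17},{"grip":1,"x":1.6,"y":-7.2,"z":-6.2,"ax":0,"ay":0,"az":-0.17},{"grip":1,"x":1.6,"y":-7.2,"z":-6.2,"ax":0,"ay":0,"az":-0.17}])

```text
t: 17.77
tcp_pos: [0.4888, 0.1258, 0.0907]
ee_rot: [[0.963, 0.269, 0.001], [0.269, -0.963, 0.001], [0.001, -0.001, -1.0]]
contact_force: [0.2, -0.0, 1.0]
width: 0.0882
```

```bash
python3 snap.py 9 180,140,300,260 220,180,350,310;python3 - <<'E'
from cell import bot
print(bot.state()["ee_rot"])
E
```

```text
17.875 [0.4893 0.1257 0.0912] 0.0883 [ 0.5  0.7 -0.3] [  -4.08984415   31.05903282  -19.33541287  114.90505868   16.67416495
   36.50976607 -108.74267956]
[[ 9.63214560e-01  2.68723735e-01  2.29447899e-03]
 [ 2.68722122e-01 -9.63217234e-01  9.90535179e-04]
 [ 2.47626202e-03 -3.37520645e-04 -9.99996877e-01]]
```

View pics/c9.png

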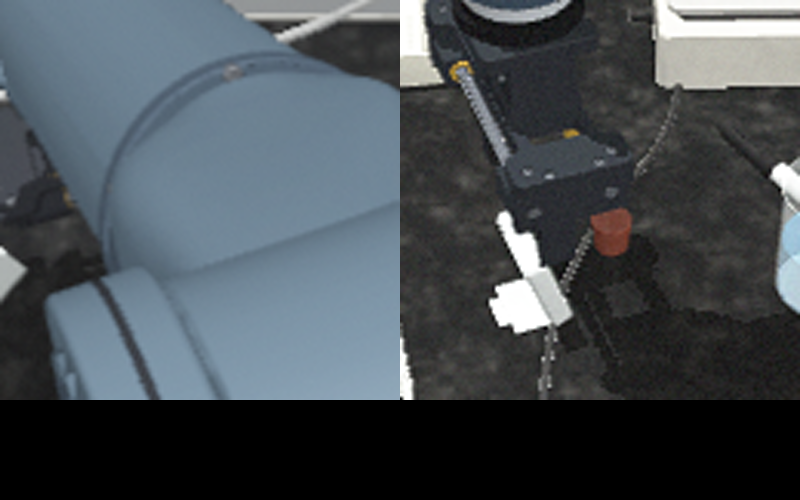

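Request:
jog_arm(rows=[{"grip":1,"x":0,"y":-0.1,"z":-2.5,"ax":0,"ay":0,"az":0},{"grip":1,"x":0,"y":-0.1,"z":-5,"ax":0,"ay":0,"az":0},{"grip":1,"x":0,"y":-0.1,"z":-6.5,"ax":0,"ay":0,"az":0},{"grip":1,"x":0,"y":-0.1,"z":-6.5,"ax":0,"ay":0,"az":0}])

```text
t: 18.38
tcp_pos: [0.4882, 0.1238, 0.0246]
ee_rot: [[0.963, 0.268, -0.001], [0.268, -0.963, -0.0], [-0.001, 0.0, -1.0]]
contact_force: [-1.0, 0.3, 0.3]
width: 0.0882
```

```bash
python3 snap.py 10 180,140,300,260 235,200,315,300
```

```text
18.475 [0.4889 0.1239 0.0255] 0.0879 [-0.4  0.7  0.2] [  -6.69415529   37.78811073  -15.92043357  115.82601037   20.32808563
   28.93400696 -111.82539711]
```

View pics/c10.png

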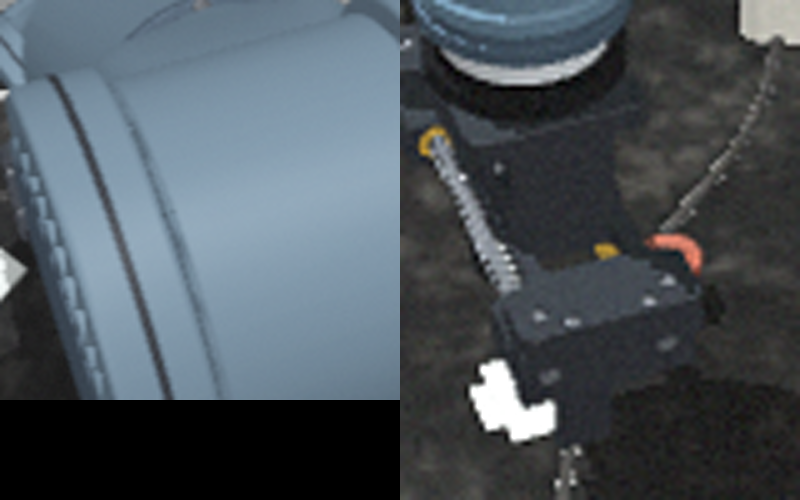

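Request:
jog_arm(rows=[{"grip":0,"x":0,"y":0,"z":0,"ax":0,"ay":0,"az":0},{"grip":0,"x":0,"y":0,"z":0,"ax":0,"ay":0,"az":0},{"grip":0,"x":0,"y":0,"z":0,"ax":0,"ay":0,"az":0},{"grip":0,"x":0,"y":0,"z":0,"ax":0,"ay":0,"az":0}])

```text
t: 18.98
tcp_pos: [0.4886, 0.1237, 0.025]
ee_rot: [[0.964, 0.267, 0.0], [0.267, -0.964, 0.0], [0.0, 0.0, -1.0]]
contact_force: [-0.8, -0.0, 5.4]
width: 0.0603
```

Request:
jog_arm(rows=[{"grip":0,"x":0,"y":0,"z":2,"ax":0,"ay":0,"az":0},{"grip":0,"x":0,"y":0,"z":6,"ax":0,"ay":0,"az":0},{"grip":0,"x":0,"y":0,"z":11,"ax":0,"ay":0,"az":0},{"grip":0,"x":0,"y":0,"z":13,"ax":0,"ay":0,"az":0},{"grip":0,"x":0,"y":0,"z":13,"ax":0,"ay":0,"az":0}])

```text
t: 19.6
tcp_pos: [0.4893, 0.1237, 0.1559]
ee_rot: [[0.964, 0.267, 0.003], [0.267, -0.964, 0.001], [0.003, 0.0, -1.0]]
contact_force: [0.2, -0.9, -0.8]
width: 0.0606
```

```bash
python3 snap.py 11 180,140,300,260 200,140,330,300
```

```text
19.7 [0.4877 0.1232 0.1538] 0.0606 [-0.3 -0.6 -1.1] [  -1.40887077   25.15616667  -22.16015954  113.10238078   13.28416138
   44.25104709 -105.74772827]
```

View pics/c11.png

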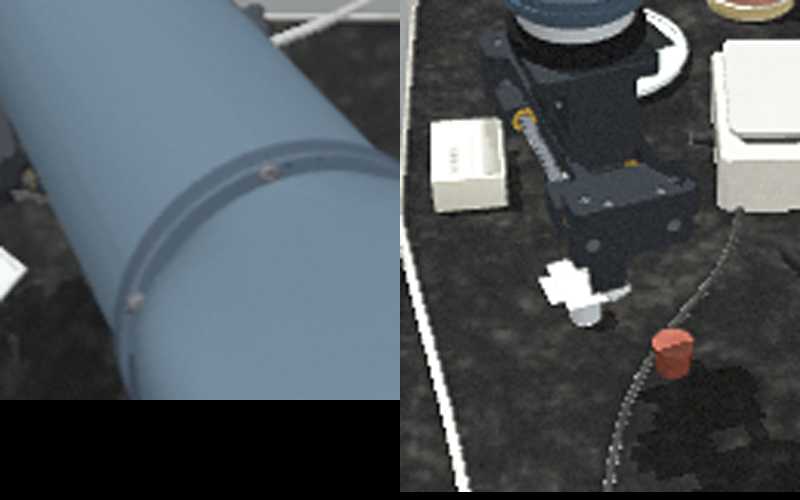

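Request:
jog_arm(rows=[{"grip":0,"x":-0.4,"y":-3,"z":0,"ax":0,"ay":0,"az":0.02},{"grip":0,"x":-1.2,"y":-8,"z":0,"ax":0,"ay":0,"az":0.04},{"grip":0,"x":-2,"y":-13.3,"z":0,"ax":0,"ay":0,"az":0.06},{"grip":0,"x":-2.8,"y":-18.6,"z":0,"ax":0,"ay":0,"az":0.08},{"grip":0,"x":-3.6,"y":-23.9,"z":0,"ax":0,"ay":0,"az":0.1},{"grip":0,"x":-4.4,"y":-29.2,"z":0,"ax":0,"ay":0,"az":0.12},{"grip":0,"x":-5.2,"y":-34.5,"z":0,"ax":0,"ay":0,"az":0.14},{"grip":0,"x":-6,"y":-39.5,"z":0,"ax":0,"ay":0,"az":0.16},{"grip":0,"x":-6.8,"y":-44,"z":0,"ax":0,"ay":0,"az":0.18},{"grip":0,"x":-7.2,"y":-47,"z":0,"ax":0,"ay":0,"az":0.19},{"grip":0,"x":-7.2,"y":-47,"z":-3,"ax":0,"ay":0,"az":0.19},{"grip":0,"x":-7.2,"y":-47,"z":-6,"ax":0,"ay":0,"az":0.19}])

```text
t: 21.2
tcp_pos: [0.4153, -0.3463, 0.0923]
ee_rot: [[0.896, 0.444, -0.002], [0.444, -0.896, 0.001], [-0.001, -0.002, -1.0]]
contact_force: [-0.4, 0.0, -0.0]
width: 0.06
```

```bash
python3 snap.py 12 340,140,500,300 200,80,340,240
```

```text
21.3 [ 0.4134 -0.3443  0.0905] 0.0605 [-0.7  0.3 -1. ] [ 47.27309632  33.35805485 -15.86531141 109.80553904  13.72004581
  39.1569017  -40.45736704]
```

View pics/c12.png

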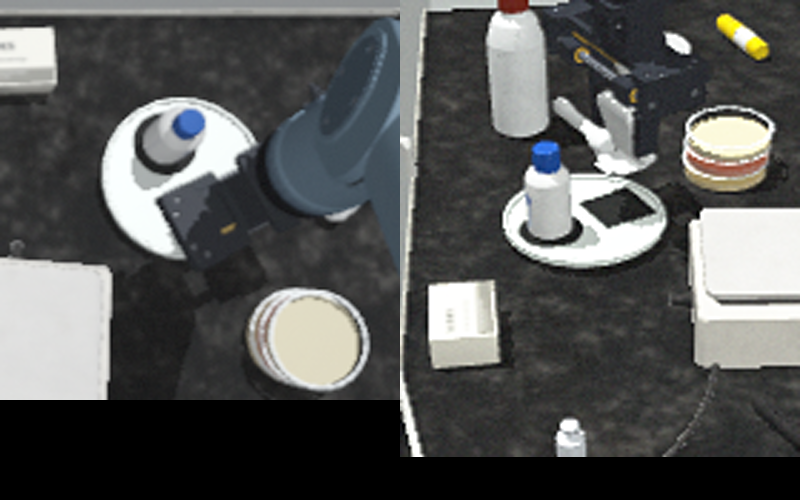

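Request:
jog_arm(rows=[{"grip":0,"x":0,"y":0,"z":-2.5,"ax":0,"ay":0,"az":0},{"grip":0,"x":0,"y":0,"z":-4.5,"ax":0,"ay":0,"az":0},{"grip":0,"x":0,"y":0,"z":-4.5,"ax":0,"ay":0,"az":0},{"grip":0,"x":0,"y":0,"z":-4.5,"ax":0,"ay":0,"az":0}])

```text
t: 21.8
tcp_pos: [0.4168, -0.3466, 0.0505]
ee_rot: [[0.896, 0.445, 0.001], [0.445, -0.896, -0.0], [0.0, 0.001, -1.0]]
contact_force: [-0.4, -0.5, -0.8]
width: 0.0604
```

```bash
python3 snap.py 13 340,140,500,300 230,100,310,200
```

```text
21.9 [ 0.417  -0.3468  0.0507] 0.0605 [ 0.5  0.4 -0.4] [ 46.09293307  37.23359689 -14.4083208  110.26599406  15.51909319
  34.26964236 -41.97418919]
```

View pics/c13.png

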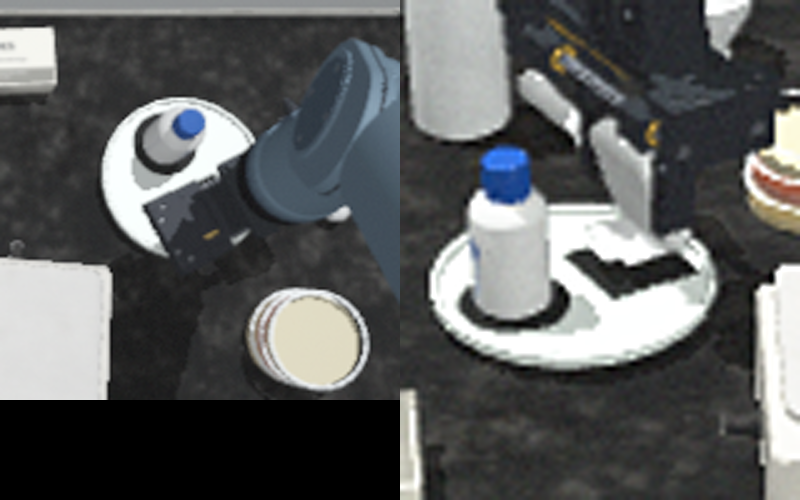

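Request:
jog_arm(rows=[{"grip":0,"x":0,"y":0,"z":-0.7,"ax":0,"ay":0,"az":0},{"grip":0,"x":0,"y":0,"z":-1.2,"ax":0,"ay":0,"az":0},{"grip":0,"x":0,"y":0,"z":-1.35,"ax":0,"ay":0,"az":0},{"grip":0,"x":0,"y":0,"z":-1.35,"ax":0,"ay":0,"az":0}])

```text
t: 22.4
tcp_pos: [0.4162, -0.3465, 0.037]
ee_rot: [[0.896, 0.445, -0.001], [0.445, -0.896, -0.0], [-0.001, -0.0, -1.0]]
contact_force: [-3.6, 2.1, 11.1]
width: 0.0601
```

Request:
jog_arm(rows=[{"grip":1,"x":0,"y":0,"z":0,"ax":0,"ay":0,"az":0},{"grip":1,"x":0,"y":0,"z":0,"ax":0,"ay":0,"az":0},{"grip":1,"x":0,"y":0,"z":0,"ax":0,"ay":0,"az":0},{"grip":1,"x":0,"y":0,"z":3,"ax":0,"ay":0,"az":0},{"grip":1,"x":0,"y":0,"z":7,"ax":0,"ay":0,"az":0},{"grip":1,"x":0,"y":0,"z":12,"ax":0,"ay":0,"az":0},{"grip":1,"x":0,"y":0,"z":17,"ax":0,"ay":0,"az":0},{"grip":1,"x":-3,"y":-5,"z":18,"ax":0,"ay":0,"az":0},{"grip":1,"x":-6,"y":-10,"z":18,"ax":0,"ay":0,"az":0},{"grip":1,"x":-9,"y":-15,"z":18,"ax":0,"ay":0,"az":0},{"grip":1,"x":-12,"y":-20,"z":18,"ax":0,"ay":0,"az":0},{"grip":1,"x":-12,"y":-20,"z":18,"ax":0,"ay":0,"az":0}])

```text
t: 23.9
tcp_pos: [0.2914, -0.5508, 0.2156]
ee_rot: [[0.899, 0.437, -0.002], [0.437, -0.899, -0.002], [-0.003, 0.001, -1.0]]
contact_force: [-0.7, -0.4, 0.2]
width: 0.0879
```

```bash
python3 snap.py 14 100,150,460,260 200,120,360,410
python3 - <<'E'
from ov import *
t=cv2.imread("pics/t14.png");s=cv2.imread("pics/s14.png")
def crop(im,c,o,wh,sc,objs,name):
    o=np.array(o);m=cv2.resize(im[o[1]:o[1]+wh[1],o[0]:o[0]+wh[0]],None,fx=sc,fy=sc,interpolation=cv2.INTER_CUBIC)
    for (x,y,z,r,col) in objs: ring(m,c,x,y,z,r,col,sc,o)
    return m
R=(0,0,255)
L=[(.4248,.2871,.046,.0285,R),(.4729,.3465,.062,.009,R),(.4248,.2871,.012,.032,(0,255,0))]
D=[(.4891,-.3102,.104,.013,R),(.4891,-.3102,.012,.032,(0,255,0)),(.4221,-.3435,.012,.0023,(0,255,0))]
S0=[(.4863,.0159,.044,.006,R),(.4304,.0748,.026,.0145,R)]
a=crop(t,TOP,(110,175),(90,80),4.4,L,"");b=crop(t,TOP,(370,170),(90,80),4.4,D,"")
c=crop(t,TOP,(210,175),(90,60),4.4,S0,"");d=cv2.resize(s[130:200,230:310],None,fx=4.95,fy=4.95,interpolation=cv2.INTER_CUBIC)[:264,:396]
cv2.imwrite("pics/fin.png",np.vstack([np.hstack([a,b]),np.hstack([c,d])])[:600])
E
```

```text
24.0 [ 0.2962 -0.5462  0.2157] 0.0882 [ 1.2  1.3 -0.8] [ 67.84463148  30.15886638 -14.62725288  93.23680014   8.58507339
  57.75767359 -13.14045151]
```

View pics/fin.png

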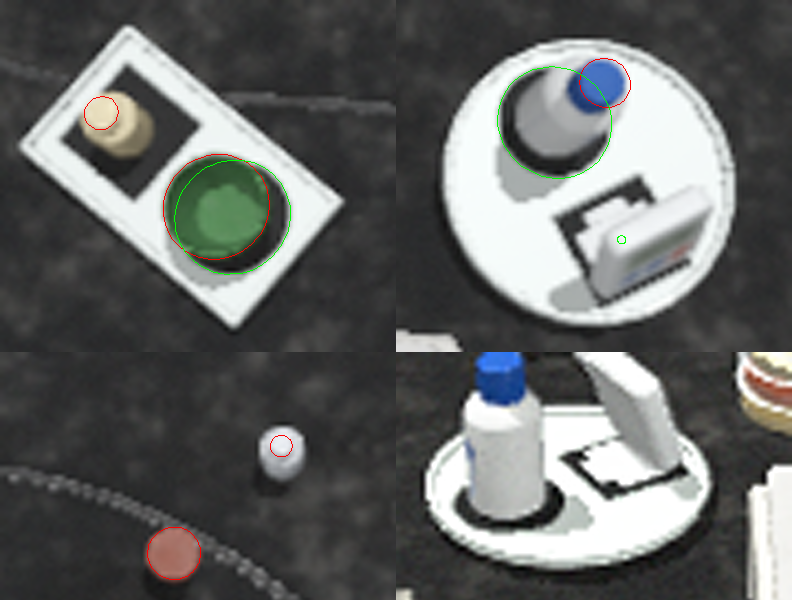

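View pics/s14.png

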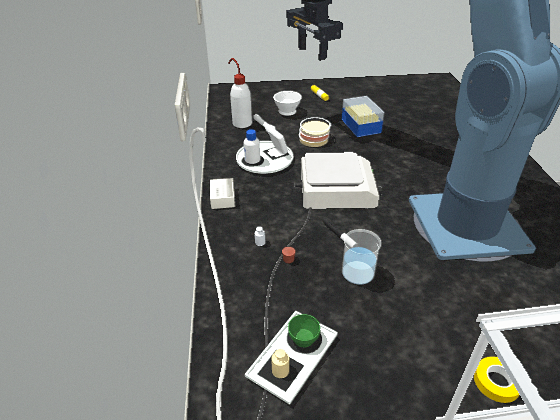

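```bash
python3 -c "
from cell import bot
s=bot.state();print(s['t'],abs(s['joint_vel']).max());bot.job_done()"
```

```text
24.0 1.794817864180332
the job is handed in; nothing more can be done
```

I placed all four pieces on their pads and handed the job in at 24 s of the allowed 120 s. The hand-in reported no verdict.

- **Oblong tray:** the cup is on the round pad and the large weight on the square pad. Both line up with the predicted outlines to within a few mm.
- **Round tray:** the bottle is on the round pad, its cap about 2 mm inside the predicted outline. The timer is on the square pad, with a margin of pad visible around its foot.
- **Upright:** all four look upright in the pictures from the top and side cameras. I judged this by eye, not by measuring tilt.
- **Left in place:** the small weight and the stopper match their starting outlines, so neither moved visibly.

The highest tool force I read was about 11 N, when setting the timer down; I only read forces at the end of each move. The gripper is open and clear of everything. None of the final checks disagreed or failed.

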